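# Load a bearing ball into a viewing tray and hold it over the inspection camera

## Task

Take the larger of the two steel balls from the grey rack and set it gently into the round pocket of the viewing tray, which stands loose on the narrow pedestal. Then lift the tray by its upright black grip and carry it, kept level so that the loose ball stays in its pocket, to the inspection camera that looks straight up from the bench, and finish while still holding it there: level and still, in the air, the pocket centred over the lens and the tray's underside about 50 mm above the lens. Leave the smaller ball and everything else where they are.

Things in the scene. Friction and masses are not known exactly. Their poses are not given: they have to be found in the camera images.
- large_ball_center (a point): centre of the larger steel ball: 30 mm diameter, 110 g, loose; it sits in one of the two seats (either one) of the rack, its centre about 32 mm above the bench
- small_ball_center (a point): centre of the smaller steel ball: 20 mm diameter, in the rack's other seat; to be left alone
- ball_rack: fixed grey plastic block 46 x 110 x 20 mm (x, y, z) with two equal round seats (holes of 17 mm) at y = -28 and +28 mm in its top; origin at the centre of its underside, z up. A ball is best gripped along the rack's x, with the fingertips above the block's 20 mm top
- tray: loose viewing tray, 250 g, standing on the pedestal (its origin over the pedestal's axis to a few mm): aluminium plate 120 x 60 x 4 mm (x, y, z) with a round pocket centred at x = +28 mm and an upright black grip centred at x = -20 mm; origin at the centre of its underside, z up. With the ball in, its weight lies near its origin. Pressed hard at the pocket it tips off the pedestal
- tray_pocket (a point): centre of the pocket's floor, a flat clear window 4 mm above the tray's underside, inside a low round rim (28 mm inside and 40 mm outside diameter, 3 mm high). The 30 mm ball lies in it loose and can roll about 5 mm off-centre; it rolls out if the tray tips past about 35 degrees
- tray_ball_seat (a point): 15 mm above the pocket's floor: where the ball's centre is when it lies in the middle of the pocket
- tray_grip (a point): middle of the tray's upright grip, 40 mm above the tray's underside; axes as the tray's. The grip is 30 mm long in x and 14 mm thick in y, its top 54 mm above the underside; take it across y
- pedestal: fixed dark steel column 70 mm high with a flat round top 44 mm across (foot 72 mm across), on which the tray stands without any fixing; origin at the centre of its underside. Pedestal and camera may have changed places. Between the robot and them stands the tilted grey weighing terminal (about 0.29 m high), beside them the dark printer (about 0.13 m high): cross them higher
- pedestal_top (a point): centre of the pedestal's top, 70 mm above the bench
- camera_unit: fixed upward-looking inspection camera: black round housing 60 mm across on an 84 x 84 mm aluminium foot, white light ring and glass lens on top, 55.5 mm high in all, a short cable gland on one side; origin at the centre of its underside
- lens (a point): centre of the camera's top face, on the lens axis, 55.5 mm above the bench; z up
- test_weight_3: bystander: small grey knobbed weight, 23 x 23 x 39 mm; origin under its centre
- staples_box: bystander: small cardboard box 36 x 62 x 21 mm; origin under its centre
- blue_tape_small: bystander: roll of tape lying flat, 56 x 56 x 19 mm; origin under its centre
- tally_counter: bystander: round hand counter with a finger ring, 77 x 47 x 26 mm; origin under its centre
- marker: bystander: marker pen lying down, 18 x 126 x 18 mm; origin under its centre
Things that resemble listed ones, but are neither listed nor needed, are in the scene too. Leave any red look-alike of the tray alone.

How it is judged:
By the outcome, as a careful person would: the job done as asked, in the order asked, and still so for the second after the job is handed in, while the arm keeps its last pose, push and grip.
It also fails if it takes over 64 s, if anything falls off the work surface, if the arm or the gripper's body presses on something with over 40 N, if the wrist force passes 120 N, or if a joint passes its speed limit or range.

## Robot

A 6-joint arm with a two-finger parallel gripper is mounted at the origin on the work surface; the furniture and walls round the work are solid. World frame = base frame: x ahead of the robot, y to its left, z up, the work surface at z = 0. Lengths are in m, angles in degrees, forces in N, time in s.
With the tool pointing down it reaches from about 0.35 to 0.875 m from the base axis. Payload 4.2 kg.
Tool frame: the origin (TCP) lies between the finger pads; the fingertips stand 14 mm ahead of it and the grasp point (between the pads) lies 5 mm behind it; z points along the fingers, y is the line along which they close (so a half turn about z gives the same grasp; the last joint's range is limited). The gripper opens to 85 mm and grips with 20 to 120 N. Pads are 22 mm wide; open, the fingers measure 114 mm over their backs; the gripper's body (76 mm by 85 mm) begins 54 mm behind the grasp point. The pads swing forward as they close: fully open they stand 13 mm farther back than shut.
Start: joints at [81.624, 22.042, 0.453, 0, -68.411, -14.817], TCP at [0.246, 0.574, 0.245] pointing down, gripper open.
Joint ranges: [-179.83, 179.83], [-69.29, 118.12], [-61.27, 80.66], [-181.25, 117.63], [-171.15, -9.14], [-177.46, 177.46]. Speed limits (degrees/s): [159.86, 159.86, 180, 180, 180, 180].

## Interface

Orientations are given as [roll, pitch, yaw] about the fixed x, y, z axes, in that order (R = Rz(yaw) Ry(pitch) Rx(roll)).
In Python, from workcell import * gives the robot as it stands.
- The arm moves only by the tool arm_command, never from a script. Its argument "steps" is a list of rows, each a list of 6 numbers: the shift along the tool's x, y, z in mm, then the turn, a rotation vector about the tool's x, y, z in degrees. In form: [[dx, dy, dz, ax, ay, az], ...]. A call has 1 to 20 rows; each row is the pose to reach, as a shift and turn from the pose commanded when the call began, along the tool's axes at that moment; what a row does not reach only later rows make up. A row lasts 1/10 s, in which the tool goes at most 50 mm and 8.59 degrees, less where a joint would pass 70% of its speed; a pose out of reach is approached as far as the arm can. A call with a gripper value outside its range is refused whole. "jaw" is the closure, from 0 (fully open) to 1 (shut), set as the call begins (left out, the last holds). The fingers move at their own pace and stop on an object; "force" is the grip in N (left out, the last holds). Time passes only in rows, so rows that repeat a pose let the fingers close. It gives the time, the measured TCP pose, the force, the opening and the grip force at its end, in the units of the state.
- get_state(): the state, without advancing time (a new reading comes with each control period).
- snapshot(name): name is "scene" or "top"; returns a dict with "image" (400x640x3 uint8, red, green, blue), "camera_matrix" (3x3 intrinsics, pixels), "position" and "rotation" of the camera in the world. Camera axes: x right, y up, looking along -z (the intrinsics and any distortion apply to the point x, -y, -z); pixel columns grow to the right and rows downward; lengths in m; the calibration is good to about 2 mm. A picture is of the moment at which its call begins. There is no depth.
- finish_job(): hands the job in; it is judged then, once.
The state is a dict: "clock": time; "joint_pos": joint angles; "joint_velocities": joint speeds; "effort": joint torques, N m; "position": TCP position; "tool_rot": TCP orientation; "force": force on the tool from outside, world axes, zero at the start; "moment": the same for the moment, N m; "gripper_width": opening from 0.0 (shut) to 1.0 (fully open); "grip_force": force on a finger pad.
Only numpy, scipy, OpenCV 4.12 (cv2) and the standard library are available. Lean on these libraries where they do the work, as an engineer would, in place of code of your own. Each camera call takes 0.05 s, during which the arm holds its last target. There are 200 camera calls.

## Working session

There is one attempt and no reset: what is moved stays moved. The work goes in short steps, Python scripts to look and compute and a tool call to move; the robot and the scene stay as the last step left them, time stands still between calls to the robot, and variables do not carry over. Pictures are saved under pics/ and viewed, at most 11 in all, crops included, and the job is handed in when it is done.

Besides the shell and the picture viewer there is one more tool, called as a command line: name --pt "numbers of a row" for each row, then --argument value for the rest. arm_command: Moves the arm, as the interface text tells. Its arguments: {"type":"object","properties":{"steps":{"type":"array"},"jaw":{"type":"number"},"force":{"type":"number"}},"required":["steps"]}

```bash
mkdir -p pics; cat > h.py <<'E'
from workcell import *
import numpy as np, cv2, json
def snap(n,tag):
    s=snapshot(n); cv2.imwrite(f'pics/{tag}.png',cv2.cvtColor(np.asarray(s['image']),cv2.COLOR_RGB2BGR))
    np.savez(f'pics/{tag}.npz',K=s['camera_matrix'],p=s['position'],R=s['rotation'],keys=np.array([k for k in s]))
    return s
def pix2w(tag,u,v,z):
    d=np.load(f'pics/{tag}.npz');K=d['K'];r=np.linalg.inv(K)@[u,v,1]
    r=d['R']@(r*[1,-1,-1]);p=d['p'];return p+r*(z-p[2])/r[2]
def w2pix(tag,P):
    d=np.load(f'pics/{tag}.npz');c=d['R'].T@(np.asarray(P)-d['p']);q=d['K']@(c*[1,-1,-1]);return q[:2]/q[2]
E
python3 - <<'E'
from h import *
for n in('scene','top'):
    s=snap(n,n+'0');print(s.keys(),s['camera_matrix'],s['position'],s['rotation'])
print(get_state())
E
```

```text
dict_keys(['image', 'camera_matrix', 'position', 'rotation']) [[489.86919273   0.         319.28969254]
 [  0.         489.86919273 206.29940463]
 [  0.           0.           1.        ]] [0.0288468  1.27356545 1.16851703] [  47.20903437   -0.18103609 -154.91744339]
dict_keys(['image', 'camera_matrix', 'position', 'rotation']) [[468.14093143   0.         313.9432922 ]
 [  0.         468.14093143 208.26113421]
 [  0.           0.           1.        ]] [0.30398448 0.22845949 1.60849575] [ 8.56661150e+00 -5.56050821e-02 -9.03791150e+01]
{'clock': 0.1, 'joint_pos': array([ 8.16240256e+01,  2.20850616e+01,  3.86104109e-01, -2.42689239e-02,
       -6.84141772e+01, -1.48157651e+01]), 'joint_velocities': array([ 0.04810169, -0.14248201,  0.27317135,  0.16184574,  0.0182587 ,
       -0.02381112]), 'effort': array([-4.85779474e-04, -3.93316841e+01,  1.88930029e+01,  4.19792846e+00,
       -2.56248313e-03,  7.12195828e-06]), 'position': array([0.24592749, 0.57401731, 0.24433705]), 'tool_rot': array([ 1.79884859e+02, -7.13079139e-03, -2.32006830e+01]), 'force': array([0.1334125 , 0.00050188, 0.36201192]), 'moment': array([ 0.05912544, -0.01822292, -0.03178546]), 'grip_force': 0.0, 'gripper_width': 1.0038924318684566}
```

View pics/scene0.png

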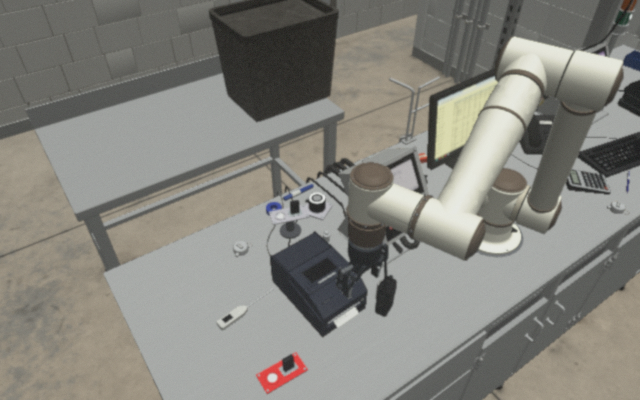

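View pics/top0.png

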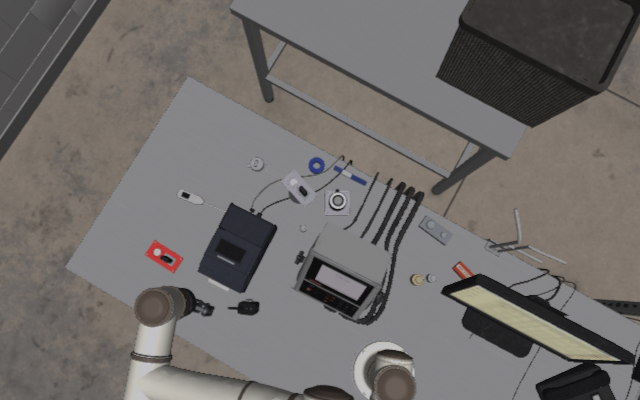

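Scene: the red look-alike, the printer and the arm are in front. In the top view the tray is near (298,187), the camera at (337,202), the rack at (435,230) and the terminal at (342,275). I'll zoom in next.

```bash
python3 - <<'E'
s=open('h.py').read()
s=s.replace("R=s['rotation']","R=Rotation.from_euler('xyz',s['rotation'],degrees=True).as_matrix()").replace("import numpy","from scipy.spatial.transform import Rotation\nimport numpy")
open('h.py','w').write(s)
E
python3 - <<'E'
from h import *
for n in('scene','top'): snap(n,n+'1')
t=cv2.imread('pics/top1.png')
a=cv2.resize(t[160:230,270:370],None,fx=5,fy=5,interpolation=cv2.INTER_CUBIC)
b=cv2.resize(t[205:260,405:465],None,fx=5,fy=5,interpolation=cv2.INTER_CUBIC)
o=np.zeros((350,800,3),np.uint8);o[:,:500]=a;o[:275,500:]=b;cv2.imwrite('pics/c1.png',o)
for u,v,z in((298,187,.07),(337,202,.055),(435,230,.02),(342,275,.15),(385,375,0.1),(235,245,.1)):print(pix2w('top1',u,v,z))
E
```

```text
[0.60801981 0.27830613 0.07      ]
[0.55877816 0.14772867 0.055     ]
[ 0.46565844 -0.18678383  0.02      ]
[0.31493733 0.14042598 0.15      ]
[0.00822811 0.00915713 0.1       ]
[0.41322044 0.48048114 0.1       ]
```

View pics/c1.png

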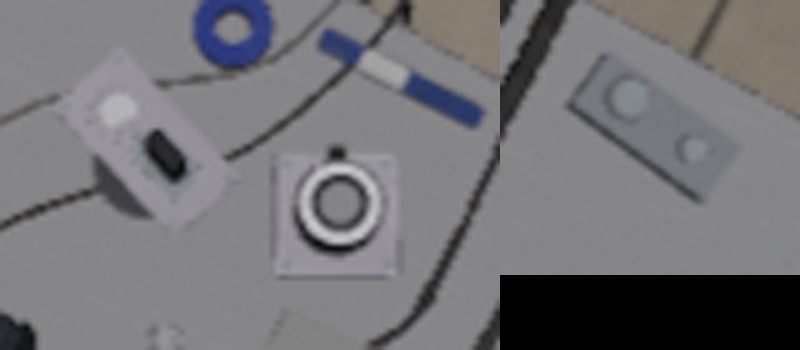

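The crop shows the tray with its pocket at (293.4,181.2) and its corners, the lens at (337.4,199.8), the large ball at (430.4,224.2) and the small one at (443.2,234.4).

```bash
python3 - <<'E'
from h import *
f=lambda x,y,z,ox=270,oy=160:pix2w('top1',(x+.5)/5-.5+ox,(y+.5)/5-.5+oy,z)
c=[f(*p,.074) for p in((62,102),(120,47),(238,177),(178,235))]
e1=c[0]-c[3];e2=c[1]-c[2]
print('tray c',np.mean(c,0),'yaw',[np.degrees(np.arctan2(e[1],e[0])) for e in(e1,e2)],[np.linalg.norm(e) for e in (e1,e2,c[0]-c[1])])
print('pocket',f(119,108,.075),'grip top',f(165,152,.124),'lens',f(339,202,.0555))
L=f(629,98,.032,305,205);L=f(129,98,.032,405,205);S=f(193,149,.027,405,205)
d=S-L;print('ball',L,S,np.degrees(np.arctan2(d[1],d[0])),np.linalg.norm(d[:2]))
cr=[f(x-500,y,z,405,205) for x,y,z in((569,103,.02),(606,52,.02),(738,152,.02),(701,200,.02))]
print('rack c',np.mean(cr,0),[np.degrees(np.arctan2(*(e[1::-1]))) for e in(cr[0]-cr[3],cr[1]-cr[2])])
for p in ((300,258),(366,320),(385,250),(325,225)): print('term',pix2w('top1',*p,.2))
E
```

```text
tray c [0.60521399 0.2733035  0.074     ] yaw [np.float64(40.476344937498936), np.float64(41.380788587871315)] [np.float64(0.11901459826711887), np.float64(0.1188214516711459), np.float64(0.053921899596501455)]
pocket [0.62686582 0.29348432 0.075     ] grip top [0.58739927 0.26173433 0.124     ] lens [0.56550444 0.14631393 0.0555    ]
ball [ 0.48427326 -0.16894507  0.032     ] [ 0.44979485 -0.2120724   0.027     ] -128.64080909494598 0.05521528240637282
rack c [ 0.46595584 -0.18769995  0.02      ] [np.float64(52.478802248868014), np.float64(51.470143656864565)]
term [0.36578979 0.26843951 0.2       ]
term [0.18324456 0.07497908 0.2       ]
term [0.38802246 0.01316509 0.2       ]
term [0.46470063 0.19256614 0.2       ]
```

```bash
cat >> h.py <<'E'
def rel(P,yaw):
    s=get_state();R=Rotation.from_euler('xyz',s['tool_rot'],degrees=True)
    T=Rotation.from_euler('xyz',[180,0,yaw],degrees=True)
    print('clk',s['clock'],'shift',np.round(R.inv().apply(np.array(P)-s['position'])*1000,1),'turn',np.round((R.inv()*T).as_rotvec(degrees=True),1))
E
python3 - <<'E'
from h import *
rel([.246,.574,.45],-23.2); rel([.484,-.169,.45],-128.5); rel([.484,-.169,.20],-128.5)
for z in(.1,.2,.3,.4,.5): print(z,pix2w('top1',443,290,z),pix2w('scene1',430,97,z),pix2w('scene1',430,155,z))
E
```

```text
clk 0.2 shift [ 1.000e-01  5.000e-01 -2.053e+02] turn [ 0.1 -0.   0. ]
clk 0.2 shift [ 511.5  589.6 -204.5] turn [ 0.000e+00 -1.000e-01  1.053e+02]
clk 0.2 shift [511.5 589.3  45.5] turn [ 0.000e+00 -1.000e-01  1.053e+02]
0.1 [ 0.26603197 -0.18264567  0.1       ] [ 0.37995179 -0.59089499  0.1       ] [ 0.26827205 -0.19255174  0.1       ]
0.2 [ 0.26854789 -0.15539301  0.2       ] [ 0.3470927  -0.41640452  0.2       ] [ 0.2458648  -0.05534127  0.2       ]
0.3 [ 0.2710638  -0.12814036  0.3       ] [ 0.31423361 -0.24191404  0.3       ] [0.22345755 0.08186919 0.3       ]
0.4 [ 0.27357972 -0.1008877   0.4       ] [ 0.28137451 -0.06742357  0.4       ] [0.20105031 0.21907966 0.4       ]
0.5 [ 0.27609564 -0.07363504  0.5       ] [0.24851542 0.10706691 0.5       ] [0.17864306 0.35629012 0.5       ]
```

arm_command --pt "0 0 -50 0 0 0" --pt "0 0 -100 0 0 0" --pt "0 0 -150 0 0 0" --pt "0 0 -205 0 0 0" --pt "510 590 -205 0 0 105.3" --pt "510 590 -205 0 0 105.3" --pt "510 590 -205 0 0 105.3" --pt "510 590 -205 0 0 105.3" --pt "510 590 -205 0 0 105.3" --pt "510 590 -205 0 0 105.3" --pt "510 590 -205 0 0 105.3" --pt "510 590 -205 0 0 105.3" --pt "510 590 -205 0 0 105.3" --pt "510 590 -205 0 0 105.3" --pt "510 590 -205 0 0 105.3" --pt "510 590 -205 0 0 105.3" --pt "510 590 -205 0 0 105.3" --pt "510 590 -205 0 0 105.3" --pt "510 590 -205 0 0 105.3" --pt "510 590 -205 0 0 105.3" --jaw 0

```text
clock: 2.2
position: [0.4828, -0.1717, 0.4496]
tool_rot: [179.9, -0.0, -128.7]
force: [0.2, 0.6, 0.0]
gripper_width: 1.001
grip_force: 0.0
```

arm_command --pt "0 0 50 0 0 0" --pt "0 0 100 0 0 0" --pt "0 0 150 0 0 0" --pt "0 0 200 0 0 0" --pt "0 0 250 0 0 0" --pt "0 0 290 0 0 0" --pt "0 0 310 0 0 0" --pt "0 0 320 0 0 0" --pt "0 0 320 0 0 0"

```text
clock: 3.1
position: [0.4821, -0.1687, 0.1293]
tool_rot: [179.9, -0.1, -128.5]
force: [-0.2, -0.1, -0.5]
gripper_width: 1.001
grip_force: 0.0
```

```bash
python3 - <<'E'
from h import *
for n in('scene','top'): snap(n,n+'2')
t=cv2.imread('pics/top2.png');s=cv2.imread('pics/scene2.png')
u,v=map(int,w2pix('scene2',[.484,-.169,.05]));print(u,v)
a=cv2.resize(t[190:270,390:480],None,fx=4,fy=4,interpolation=cv2.INTER_CUBIC)
v=max(v,50);b=cv2.resize(s[v-50:v+50,u-50:u+50],None,fx=4,fy=4,interpolation=cv2.INTER_CUBIC)
o=np.zeros((400,800,3),np.uint8);o[:320,:360]=a;o[:,380:380+b.shape[1]]=b;cv2.imwrite('pics/c2.png',o)
rel([.484,-.169,.036],-128.5)
E
```

```text
370 154
clk 3.2 shift [-0.  -0.3 95.5] turn [-0.1  0.1  0. ]
```

View pics/c2.png

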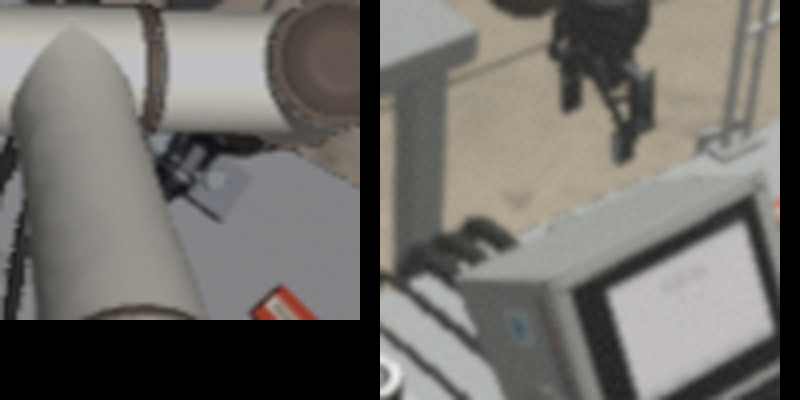

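The top crop shows the gripper straddling the rack. The small ball shows free of the fingers at about (215,178), and the arm hides the large ball. I'm descending now.

arm_command --pt "0 0 30 0 0 0" --pt "0 0 55 0 0 0" --pt "0 0 75 0 0 0" --pt "0 0 88 0 0 0" --pt "0 0 94 0 0 0" --pt "0 0 94 0 0 0"

```text
clock: 3.8
position: [0.4832, -0.1687, 0.0368]
tool_rot: [-179.9, 0.0, -128.5]
force: [-0.4, -0.0, -0.8]
gripper_width: 1.0
grip_force: 0.0
```

arm_command --pt "0 0 0 0 0 0" --pt "0 0 0 0 0 0" --pt "0 0 0 0 0 0" --pt "0 0 0 0 0 0" --pt "0 0 0 0 0 0" --pt "0 0 0 0 0 0" --pt "0 0 0 0 0 0" --pt "0 0 0 0 0 0" --jaw 1 --force 25

```text
clock: 4.6
position: [0.4829, -0.1687, 0.0368]
tool_rot: [-180.0, 0.0, -128.5]
force: [-2.0, 1.0, 5.8]
gripper_width: 0.329
grip_force: 24.5
```

arm_command --pt "0 0 0 0 0 0" --pt "0 0 -5 0 0 0" --pt "0 0 -10 0 0 0" --pt "0 0 -20 0 0 0" --pt "0 0 -35 0 0 0" --pt "0 0 -60 0 0 0" --pt "0 0 -60 0 0 0" --pt "0 0 -60 0 0 0" --force 35

```text
clock: 5.4
position: [0.4826, -0.1686, 0.0969]
tool_rot: [-179.9, 0.1, -128.5]
force: [-0.5, 0.2, -0.9]
gripper_width: 0.326
grip_force: 34.6
```

```bash
python3 - <<'E'
from h import *
print(get_state()['force'],get_state()['gripper_width']);rel([.484,-.169,.45],-128.5)
for n in('scene','top'): snap(n,n+'3')
t=cv2.imread('pics/top3.png');s=cv2.imread('pics/scene3.png')
a=cv2.resize(t[200:260,400:470],None,fx=5,fy=5,interpolation=cv2.INTER_CUBIC)
b=cv2.resize(s[95:165,340:420],None,fx=5,fy=5,interpolation=cv2.INTER_CUBIC)
o=np.zeros((350,760,3),np.uint8);o[:300,:350]=a;o[:,360:]=b;cv2.imwrite('pics/c3.png',o)
E
```

```text
[-0.48416564  0.24349058 -0.85648511] 0.3261815363556362
clk 5.4 shift [  -0.9   -1.7 -353.1] turn [-0.1  0.1 -0. ]
```

View pics/c3.png

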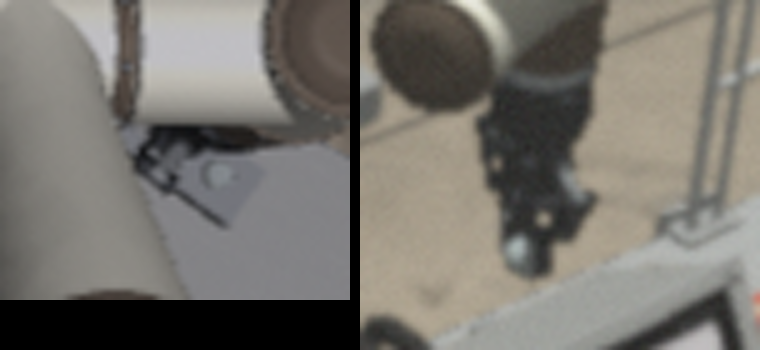

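The ball is held at the fingertips, at about (520,248) in the crop. The small ball is still in the rack, at (218,175).

arm_command --pt "0 0 -40 0 0 0" --pt "0 0 -80 0 0 0" --pt "0 0 -130 0 0 0" --pt "0 0 -180 0 0 0" --pt "0 0 -230 0 0 0" --pt "0 0 -280 0 0 0" --pt "0 0 -320 0 0 0" --pt "0 0 -345 0 0 0" --pt "0 0 -350 0 0 0"

```text
clock: 6.4
position: [0.4833, -0.1689, 0.4487]
tool_rot: [-179.8, 0.1, -128.5]
force: [0.4, 0.3, -0.2]
gripper_width: 0.325
grip_force: 34.9
```

```bash
python3 - <<'E'
from h import *
rel([.6266,.2926,.45],-139)
E
```

```text
clk 6.4 shift [-450.4  175.1   -1. ] turn [-0.2  0.1 10.5]
```

arm_command --pt "-30 12 0 0 0 1" --pt "-70 27 0 0 0 2" --pt "-110 43 0 0 0 3" --pt "-150 58 0 0 0 4" --pt "-190 74 0 0 0 5" --pt "-230 90 0 0 0 6" --pt "-270 105 0 0 0 7" --pt "-310 120 0 0 0 8" --pt "-350 136 0 0 0 9" --pt "-390 152 0 0 0 10" --pt "-420 163 0 0 0 10.5" --pt "-440 171 0 0 0 10.5" --pt "-450 175 0 0 0 10.5" --pt "-450 175 0 0 0 10.5" --pt "-450 175 0 0 0 10.5"

```text
clock: 7.9
position: [0.6256, 0.2917, 0.4455]
tool_rot: [-180.0, -0.1, -139.0]
force: [-0.0, -0.3, -1.6]
gripper_width: 0.321
grip_force: 34.9
```

arm_command --pt "0 0 30 0 0 0" --pt "0 0 70 0 0 0" --pt "0 0 110 0 0 0" --pt "0 0 150 0 0 0" --pt "0 0 190 0 0 0" --pt "0 0 220 0 0 0" --pt "0 0 245 0 0 0" --pt "0 0 265 0 0 0" --pt "0 0 280 0 0 0" --pt "0 0 290 0 0 0" --pt "0 0 290 0 0 0" --pt "0 0 290 0 0 0"

```text
clock: 9.1
position: [0.6261, 0.292, 0.1575]
tool_rot: [-180.0, 0.1, -139.0]
force: [0.8, 0.1, -0.2]
gripper_width: 0.326
grip_force: 34.9
```

```bash
python3 - <<'E'
from h import *
rel([.6266,.2926,.095],-139)
for n in('scene','top'): snap(n,n+'4')
t=cv2.imread('pics/top4.png');s=cv2.imread('pics/scene4.png')
u,v=map(int,w2pix('scene4',[.61,.28,.12]));print(u,v)
a=cv2.resize(t[150:230,260:340],None,fx=4,fy=4,interpolation=cv2.INTER_CUBIC)
b=cv2.resize(s[v-50:v+50,u-50:u+40],None,fx=5,fy=5,interpolation=cv2.INTER_CUBIC)
o=np.zeros((500,780,3),np.uint8);o[:320,:320]=a;o[:,330:]=b;cv2.imwrite('pics/c4.png',o)
p=get_state()['position'];print(p)
for P in ([.6266,.2926,.074],p+[0,0,-.005]): print(w2pix('scene4',P)-[u-50,v-50],w2pix('top4',P))
E
```

```text
clk 9.1 shift [-0.6  0.1 62.5] turn [-0.   0.1 -0. ]
285 203
[0.62631317 0.29251417 0.15792672]
[44.32841066 61.72843086] [293.6771872  181.33790942]
[43.09990539 43.46022006] [292.66480848 176.31258178]
```

View pics/c4.png

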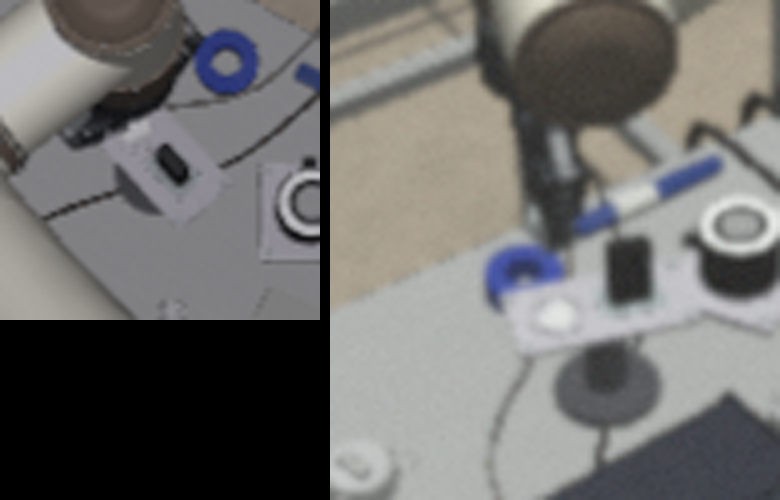

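The scene crop shows the tray's empty pocket at crop pixel (555,316), which agrees with the prediction to about 1 px. The gripper hangs above it.

arm_command --pt "-1 1 15 0 0 0" --pt "-1 1 30 0 0 0" --pt "-1 1 42 0 0 0" --pt "-1 1 51 0 0 0" --pt "-1 1 56 0 0 0" --pt "-1 1 59 0 0 0" --pt "-1 1 61 0 0 0" --pt "-1 1 62 0 0 0" --pt "-1 1 62 0 0 0" --pt "-1 1 62 0 0 0"

```text
clock: 10.2
position: [0.6259, 0.294, 0.0948]
tool_rot: [-180.0, 0.0, -139.0]
force: [-0.6, -0.1, -0.4]
gripper_width: 0.329
grip_force: 34.9
```

```bash
python3 - <<'E'
from h import *
s=get_state();print(s['position'],s['force'],s['moment'])
s=snap('scene','scene5');s=cv2.imread('pics/scene5.png')
u,v=285,203
cv2.imwrite('pics/c5.png',cv2.resize(s[v-30:v+35,u-50:u+30],None,fx=7,fy=7,interpolation=cv2.INTER_CUBIC))
E
```

```text
[0.62593391 0.29397343 0.09477741] [-0.63645732 -0.09641427 -0.35816804] [-0.00251735 -0.02919554  0.02518235]
```

View pics/c5.png

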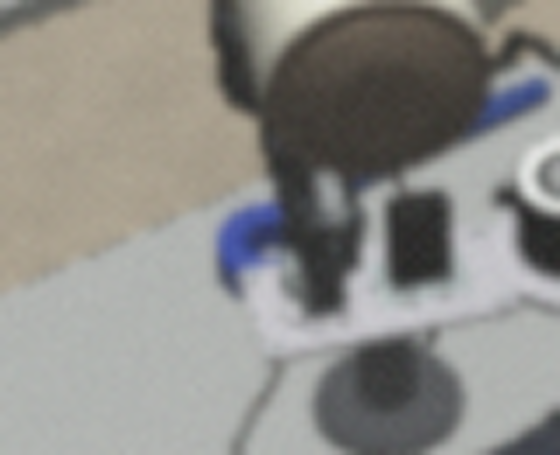

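The finger and ball sit over the pocket at about (322,300), clear of the grip. I'll lower it the last millimetre and release.

arm_command --pt "0 0 0.5 0 0 0" --pt "0 0 1 0 0 0" --pt "0 0 1 0 0 0"

```text
clock: 10.55
position: [0.626, 0.294, 0.0939]
tool_rot: [-180.0, 0.0, -139.0]
force: [-0.0, -0.1, 0.5]
gripper_width: 0.329
grip_force: 35.0
```

arm_command --pt "0 0 0 0 0 0" --pt "0 0 0 0 0 0" --pt "0 0 0 0 0 0" --pt "0 0 0 0 0 0" --pt "0 0 0 0 0 0" --pt "0 0 0 0 0 0" --jaw 0.45 --force 20

```text
clock: 11.15
position: [0.6258, 0.2939, 0.0933]
tool_rot: [-180.0, -0.0, -139.0]
force: [-0.2, -0.2, 0.2]
gripper_width: 0.555
grip_force: 0.0
```

arm_command --pt "0 0 -5 0 0 0" --pt "0 0 -15 0 0 0" --pt "0 0 -30 0 0 0" --pt "0 0 -50 0 0 0" --pt "0 0 -75 0 0 0" --pt "0 0 -95 0 0 0" --pt "0 0 -105 0 0 0" --pt "0 0 -105 0 0 0" --pt "0 0 -105 0 0 0"

```text
clock: 12.05
position: [0.6253, 0.2937, 0.1979]
tool_rot: [180.0, -0.0, -139.0]
force: [-0.7, 0.6, -0.6]
gripper_width: 0.549
grip_force: 0.0
```

```bash
python3 - <<'E'
from h import *
for n in('scene','top'): snap(n,n+'6')
t=cv2.imread('pics/top6.png');s=cv2.imread('pics/scene6.png')
u,v=285,203
a=cv2.resize(t[160:220,270:330],None,fx=5,fy=5,interpolation=cv2.INTER_CUBIC)
b=cv2.resize(s[v-30:v+35,u-45:u+25],None,fx=7,fy=7,interpolation=cv2.INTER_CUBIC)
o=np.zeros((455,800,3),np.uint8);o[:300,:300]=a;o[:,310:]=b;cv2.imwrite('pics/c6.png',o)
print(get_state()['position'],w2pix('scene6',[.626,.293,.089]))
E
```

```text
[0.62509741 0.29351378 0.19681326] [279.18903609 211.4831453 ]
```

View pics/c6.png

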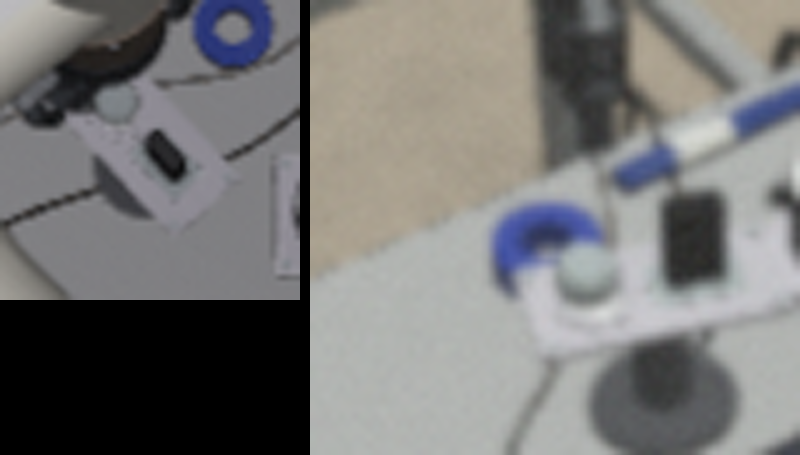

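The ball lies in the pocket, at (588,272) in the crop, and the tray hasn't moved. Next is the grip.

```bash
python3 - <<'E'
from h import *
rel([.5895,.2615,.105],-139)
E
```

```text
clk 12.15 shift [47.6 -0.9 91.9] turn [ 0.  -0.2 -0. ]
```

arm_command --pt "10 0 0 0 0 0" --pt "25 0 0 0 0 0" --pt "40 -1 0 0 0 0" --pt "48 -1 0 0 0 0" --pt "48 -1 0 0 0 0" --pt "48 -1 20 0 0 0" --pt "48 -1 40 0 0 0" --pt "48 -1 60 0 0 0" --pt "48 -1 75 0 0 0" --pt "48 -1 85 0 0 0" --pt "48 -1 91 0 0 0" --pt "48 -1 91 0 0 0" --pt "48 -1 91 0 0 0" --jaw 0.1

```text
clock: 13.45
position: [0.5907, 0.2619, 0.108]
tool_rot: [-180.0, 0.1, -139.0]
force: [0.1, -0.0, 0.2]
gripper_width: 0.902
grip_force: 0.0
```

arm_command --pt "0 0 0 0 0 0" --pt "0 0 0 0 0 0" --pt "0 0 0 0 0 0" --pt "0 0 0 0 0 0" --pt "0 0 0 0 0 0" --pt "0 0 0 0 0 0" --jaw 0.6

```text
clock: 14.05
position: [0.5902, 0.2616, 0.1074]
tool_rot: [-180.0, 0.0, -139.0]
force: [-0.0, -0.1, 0.5]
gripper_width: 0.4
grip_force: 0.0
```

arm_command --pt "0 0 0 0 0 0" --pt "0 0 0 0 0 0" --pt "0 0 0 0 0 0" --pt "0 0 0 0 0 0" --pt "0 0 0 0 0 0" --pt "0 0 0 0 0 0" --pt "0 0 0 0 0 0" --jaw 1 --force 20

```text
clock: 14.75
position: [0.59, 0.2617, 0.1073]
tool_rot: [180.0, -0.0, -139.0]
force: [-1.7, 0.6, 0.7]
gripper_width: 0.162
grip_force: 22.0
```

arm_command --pt "0 0 0 0 0 0" --pt "0 0 0 0 0 0" --pt "0 0 0 0 0 0" --pt "0 0 0 0 0 0" --force 60

```text
clock: 15.15
position: [0.5901, 0.2616, 0.1074]
tool_rot: [180.0, -0.0, -139.0]
force: [-2.1, 0.9, 0.8]
gripper_width: 0.155
grip_force: 59.2
```

arm_command --pt "0 0 -1 0 0 0" --pt "0 0 -3 0 0 0" --pt "0 0 -6 0 0 0" --pt "0 0 -10 0 0 0" --pt "0 0 -16 0 0 0" --pt "0 0 -24 0 0 0" --pt "0 0 -32 0 0 0" --pt "0 0 -40 0 0 0" --pt "0 0 -46 0 0 0" --pt "0 0 -49 0 0 0" --pt "0 0 -50 0 0 0" --pt "0 0 -50 0 0 0" --pt "0 0 -50 0 0 0" --pt "0 0 -50 0 0 0"

```text
clock: 16.55
position: [0.59, 0.2615, 0.1568]
tool_rot: [180.0, -0.1, -139.0]
force: [0.6, -0.3, -3.0]
gripper_width: 0.159
grip_force: 58.6
```

```bash
python3 - <<'E'
from h import *
s=get_state();print(s['position'],s['force'],s['moment'],s['tool_rot'])
for n in('scene','top'): snap(n,n+'7')
t=cv2.imread('pics/top7.png');s=cv2.imread('pics/scene7.png')
u,v=285,185
a=cv2.resize(t[150:220,260:330],None,fx=4,fy=4,interpolation=cv2.INTER_CUBIC)
b=cv2.resize(s[v-30:v+50,u-45:u+40],None,fx=6,fy=6,interpolation=cv2.INTER_CUBIC)
o=np.zeros((480,800,3),np.uint8);o[:280,:280]=a;o[:,290:]=b;cv2.imwrite('pics/c7.png',o)
E
```

```text
[0.58997856 0.26147066 0.15684419] [ 0.63874236 -0.27143491 -3.0024797 ] [-0.11040483  0.12882438  0.01432811] [ 1.79992804e+02 -5.26495753e-02 -1.38995342e+02]
```

View pics/c7.png

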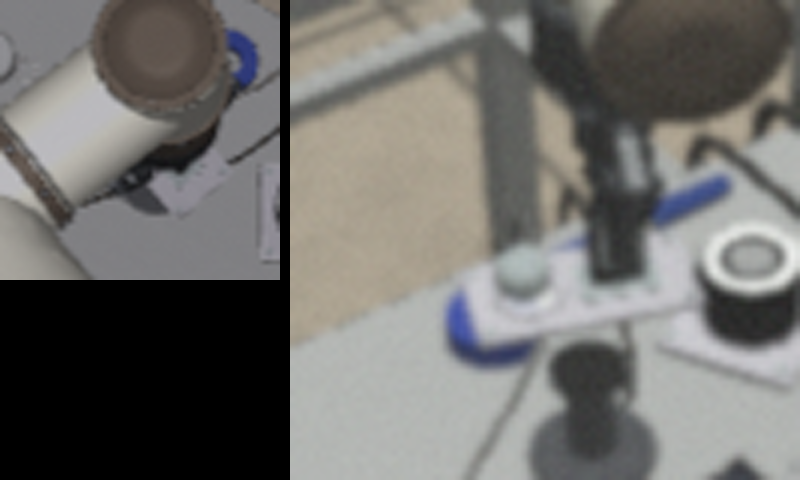

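The tray is off the pedestal and level, with the ball in its pocket at (522,275). The lens shows at (748,257) in the crop.

```bash
python3 - <<'E'
from h import *
A=pix2w('top1',337.4,200.0,.0555);B=pix2w('scene7',315.9,197.4,.0555);print(A,B)
L=(A+B)/2
a=np.radians(131);P=[L[0]-.0479*np.cos(a),L[1]-.0479*np.sin(a),.1568];print(L,P);rel(P,-49)
E
```

```text
[0.56550444 0.14631393 0.0555    ] [0.56476236 0.14758324 0.0555    ]
[0.5651334  0.14694858 0.0555    ] [np.float64(0.5965586265386816), np.float64(0.1107979940449198), 0.1568]
clk 16.65 shift [  94.  -118.     0.2] turn [  0.  -0. -90.]
```

arm_command --pt "1 -1 0 0 0 -1" --pt "3 -4 0 0 0 -3" --pt "6.5 -8 0 0 0 -6" --pt "11 -14 0 0 0 -11" --pt "17.5 -22 0 0 0 -17" --pt "24 -30 0 0 0 -23" --pt "31 -39 0 0 0 -30" --pt "38 -48 0 0 0 -36.5" --pt "45 -57 0 0 0 -43" --pt "52 -65.5 0 0 0 -50" --pt "59 -74 0 0 0 -57" --pt "66 -83 0 0 0 -63.5" --pt "73 -91.5 0 0 0 -70" --pt "79 -99 0 0 0 -75.5" --pt "84 -105.5 0 0 0 -80.5" --pt "88.5 -111 0 0 0 -84.5" --pt "91 -114.5 0 0 0 -87.5" --pt "93 -117 0 0 0 -89" --pt "94 -118 0 0 0 -90" --pt "94 -118 0 0 0 -90"

```text
clock: 18.65
position: [0.5967, 0.1107, 0.1574]
tool_rot: [-180.0, -0.0, -49.0]
force: [0.2, 0.3, -3.0]
gripper_width: 0.151
grip_force: 58.5
```

```bash
python3 - <<'E'
from h import *
rel([.5966,.1108,.1428],-49)
for n in('scene','top'): snap(n,n+'8')
t=cv2.imread('pics/top8.png');s=cv2.imread('pics/scene8.png')
u,v=map(int,w2pix('scene8',[.575,.14,.11]))
a=cv2.resize(t[160:240,290:380],None,fx=4,fy=4,interpolation=cv2.INTER_CUBIC)
b=cv2.resize(s[v-35:v+35,u-30:u+30],None,fx=7,fy=7,interpolation=cv2.INTER_CUBIC)
print(u,v);o=np.zeros((490,790,3),np.uint8);o[:320,:360]=a;o[:,370:]=b;cv2.imwrite('pics/c8.png',o)
print(w2pix('scene8',[.5651,.147,.135]),w2pix('top8',[.5651,.147,.135]))
E
```

```text
clk 18.65 shift [-0.2  0.  14.6] turn [-0. -0.  0.]
314 183
[315.84620196 179.30056951] [338.44380625 195.98658061]
```

View pics/c8.png

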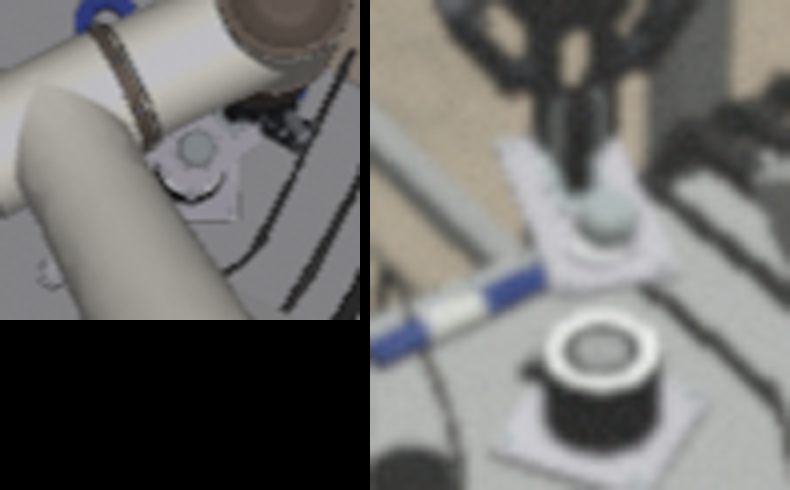

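The tray is level over the camera. The ball is in the pocket at (608,215) in the crop, directly above the lens at (602,352). I'll lower it the last 14 mm.

arm_command --pt "0 0 1 0 0 0" --pt "0 0 3 0 0 0" --pt "0 0 6 0 0 0" --pt "0 0 9 0 0 0" --pt "0 0 12 0 0 0" --pt "0 0 14 0 0 0" --pt "0 0 14.5 0 0 0" --pt "0 0 14.5 0 0 0" --pt "0 0 14.5 0 0 0" --pt "0 0 14.5 0 0 0" --pt "0 0 14.5 0 0 0" --pt "0 0 14.5 0 0 0" --pt "0 0 14.5 0 0 0" --pt "0 0 14.5 0 0 0" --pt "0 0 14.5 0 0 0"

```text
clock: 20.25
position: [0.5967, 0.1109, 0.1428]
tool_rot: [-180.0, 0.0, -49.0]
force: [-0.5, 0.2, -3.2]
gripper_width: 0.156
grip_force: 58.5
```

```bash
python3 - <<'E'
from h import *
s=get_state();print(s['position'],s['tool_rot'],s['force'],s['joint_velocities'])
snap('scene','scene9');s=cv2.imread('pics/scene9.png')
cv2.imwrite('pics/c9.png',cv2.resize(s[145:225,274:354],None,fx=7,fy=7,interpolation=cv2.INTER_CUBIC))
f=lambda P:np.round((w2pix('scene9',P)-[274,145]+.5)*7-.5)
print('pocket pred',f([.5651,.147,.1095]),'lens pred',f([.5651,.147,.0555]))
E
```

```text
[0.59667555 0.11090215 0.1428206 ] [-1.79996979e+02  3.22965818e-04 -4.89902871e+01] [-0.53583456  0.21076522 -3.18174093] [ 0.05539415  0.0307415  -0.04137994 -0.0282072   0.0261014  -0.20879832]
pocket pred [296. 284.] lens pred [296. 369.]
```

View pics/c9.png

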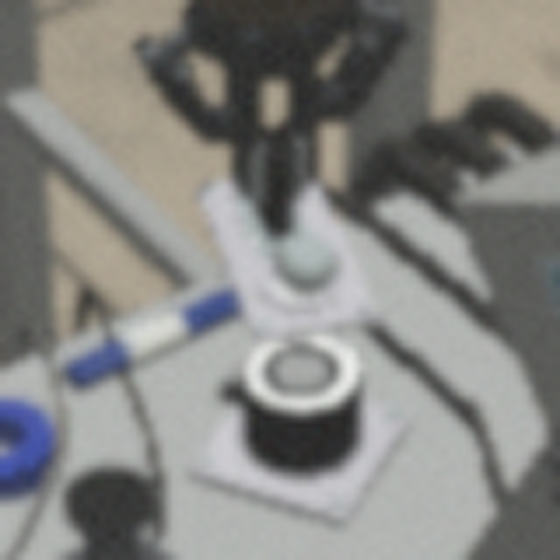

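In the crop the pocket, at about (301,284), sits directly above the lens at (302,371). The tray is level with the ball in it, and the arm is still, so I'm handing in.

```bash
python3 -c "
from workcell import *
print(finish_job())"
```

```text
the job is handed in; nothing more can be done
None
```

The job is handed in at about 20 s on the clock: the tray is held level and still over the inspection camera with the large ball in its pocket, the pocket centred on the lens to about 2 mm by my camera measurements and the underside about 50 mm above it.

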